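# Drag a blank home in its marking nest and bolt it in

## Task

The flat brass blank lies too far back in the pocket of the aluminium marking nest. Its edges are out of reach, so press down on top of it and drag it by friction towards the robot's side of the nest until it is firmly home against the steel stop bar, without pressing hard enough to mark it; then slide the bolt fully across behind it to lock it in. Leave the other things on the bench where they are.

Things in the scene. Friction and masses are not known exactly. Their poses are not given: they have to be found in the camera images.
- nest: Aluminium marking nest screwed to the bench, 160 (x) x 94 (y) mm, 22 mm high. Origin: centre of its underside, on the bench; z up, x along the pocket, -x towards the stop bar, +x towards the rear wall. Pocket: x -66 to +66, y -31 to +31 mm, smooth floor at z 12, wall tops at z 22 mm. A bolt runs in a slot in the +y wall and in a guide on that side (x 19 to 50, y 47 to 99 mm).
- stop: Steel stop bar across the -x end of the pocket, fixed to the nest: 14 (x) x 94 (y) mm, 14 mm high. Origin: centre of its underside, at nest x -73, y 0, z 12 mm. Its face towards the blank is at nest x -66 mm. The blank is firmly home once pushed against the bar with more than 5 N for 0.2 s.
- blank: Loose brass plate, dark hole mark in each corner, 92 (x) x 60 (y) x 8 mm, 0.25 to 0.5 kg; top 2 mm below the wall tops, under 10 mm free behind it. Origin: centre of its underside, axes as nest. Home: origin at nest x -20 mm; starts 31 to 38 mm farther +x. Smooth underside (friction about 0.25), matt top (about 0.9). The fingers mark it if they push on it with over 25 N.
- bolt (a joint): Sliding bolt of the nest: travel in m along nest -y, 0 = drawn back, 0.036 = fully across; starts at 0 to 0.008, stays where left, slides with about 2 N. Its bar is 14 mm wide (nest x 27.5 to 41.5 mm) and passes 1.5 mm behind the blank when this is home; it butts against the blank's side when it is not.
- bolt_knob (a point): Middle of the upright round knob on the bolt, 14 mm in diameter, standing from 21 to 52 mm above the bench; this point is 42 mm above the bench, at nest x 34.5 mm and y 70 mm less the bolt's travel. It can be pinched from above or pushed.
- polish_pot: Bystander: small round pot with red lid, 58 mm across, 50 mm high; origin: centre of its underside. To be left alone.
- scissors: Bystander: pair of black-handled scissors lying flat, 156 x 62 x 8 mm; origin: centre of its underside. To be left alone.
- steel_block: Bystander: square steel bench block, 64 x 64 x 20 mm; origin: centre of its underside. To be left alone.
Mind the look-alikes: they are no part of the job. What is meant by the nest is not purple, and is the larger of those in its own colour.

How it is judged:
On the way, in this order (a step that is already met when the one before it is completed fails the run):
1. the blank is pushed firmly against the stop bar (more than 5 N) (contact force between blank and stop above 5 N and x of blank in the frame of nest below -0.0185 m), for 0.2 s.
2. the bolt is across behind the blank (value of joint bolt above 0.03 m), for 0.2 s.
At the end, for the whole second after the job is handed in: The blank lies flat on the pocket floor within 2.2 mm of home against the stop bar, at rest, and the bolt is at least 30 mm across (of 36 mm) (x of blank in the frame of nest below -0.0178 m and z of blank in the frame of nest below 0.0135 m and angle between blank's own z axis and vertical below 0.05 rad and value of joint bolt above 0.03 m and linear speed of blank below 0.01 m/s); the robot touches nothing.
It fails at once if the fingers push on the blank with more than 25 N (contact force between the fingers and blank above 25 N).
It fails at once if a bystander is moved by more than 25 mm (distance of any of polish_pot, scissors, steel_block from where it was at the start of the episode above 0.025 m).
It also fails if it takes over 64 s, if anything falls off the work surface, if the arm or the gripper's body presses on something with over 40 N, if the wrist force passes 120 N, or if a joint passes its speed limit or range.

## Robot

A 7-joint arm with a two-finger parallel gripper is mounted at the origin on a cart in front of the work surface, level with it; the furniture and walls round the work are solid. World frame = base frame: x ahead of the robot, y to its left, z up, the work surface at z = 0. Lengths are in m, angles in rad, forces in N, time in s.
With the tool pointing down it reaches from about 0.4 to 0.9 m from the base axis. Payload 5.5 kg.
Tool frame: the origin (TCP) lies on the front face of the gripper's body, between the roots of the fingers; the fingertips stand 73 mm ahead of it and the grasp point (between the pads) lies 54 mm ahead of it; z points along the fingers, y is the line along which they close (so a half turn about z gives the same grasp; the last joint's range is limited). The gripper opens to 85 mm and grips with 20 to 120 N. Pads are 22 mm wide; open, the fingers measure 114 mm over their backs; the gripper's body (76 mm by 85 mm) begins 54 mm behind the grasp point. The pads swing forward as they close: fully open they stand 13 mm farther back than shut.
Start: joints at [-0.978, 0.501, -0.427, 1.55, 0.221, 1.138, -0.21], TCP at [0.21, 0.615, 0.304] pointing down, gripper open.
Joint ranges: [-2.88, 2.88], [-0.31, 2.03], [-1.54, 1.56], [0.2, 2.42], [-1.41, 4.55], [0.19, 2.02], [-2.57, 2.57]. Speed limits (rad/s): [2.57, 2.57, 3.14, 3.14, 3.14, 3.14, 3.14].

## Interface

Orientations are given as a unit quaternion [w, x, y, z].
In Python, from plant import r gives the robot as it stands.
- The arm moves only by the tool step_arm, never from a script. Its argument "commands" is a list of rows, each a list of 3 entries, a list of its own where there are three numbers: the shift along the tool's x, y, z in m, then the turn, a rotation vector about the tool's x, y, z in rad, then the opening, from 0 (shut) to 1 (fully open). In form: [[[dx, dy, dz], [rx, ry, rz], hand], ...]. A call has 1 to 8 rows; each row is the pose to reach, as a shift and turn from the pose commanded when the call began, along the tool's axes at that moment; what a row does not reach only later rows make up. A row lasts 1/8 s, in which the tool goes at most 62.5 mm and 10.7 degrees, less where a joint would pass 70% of its speed; a pose out of reach is approached as far as the arm can. A call with a gripper value outside its range is refused whole. The fingers move at their own pace and stop on an object; "grip_force" is the grip in N (left out, the last holds). Time passes only in rows, so rows that repeat a pose let the fingers close. It gives the time, the measured TCP pose, the force, the opening and the grip force at its end, in the units of the state.
- r.sense(): the state, without advancing time (a new reading comes with each control period).
- r.read_camera(name): name is "scene" or "top"; returns the picture (480x640x3 uint8, red, green, blue); there is no depth.
- r.get_calibration(name): a dict with "fx", "fy", "cx", "cy" (pixels), "k1" (the pictures are not rectified: a ray, as slopes to the right and down, at radius r is drawn at 1 + k1 r^2 times it, then the intrinsics apply), "world_from_camera" (4x4, takes a point from camera to world coordinates). Camera axes: x right, y down, z forward; pixel columns grow to the right and rows downward; lengths in m; the calibration is good to about 2 mm. A picture is of the moment at which its call begins. get_calibration takes no time and is no camera call.
- r.close_job(): hands the job in; it is judged then, once.
Trained networks look in the newest picture that a camera, given by its name, has taken for a name from the list of things; names that differ only in an ending like _2 or _b are one class to them, and where a whole thing is asked for, a point or a joint stands for the part that bears it (a point fixed in the world has none). Each returns a list of dicts, best first, with "score" (0 to 1); they miss things now and then, are a little off and sometimes report something else, mostly with a low value. They report only what shows in the picture. A call takes as long as a camera call. They do not tell look-alikes from the thing itself.
- r.boxes_of(query, camera): "position" ([x, y, z] in m, in the coordinates of the camera as it stood for that picture, good to about 4 mm: the middle of the surface that is visible of it).
- r.silhouettes(query, camera): "mask" (480x640 bool, what is visible of it).
The state is a dict: "t": time; "qpos": joint angles; "qvel": joint speeds; "effort": joint torques, N m; "position": TCP position; "orientation": TCP orientation; "wrist_force": force on the tool from outside, world axes, zero at the start; "wrist_torque": the same for the moment, N m; "grip_width": finger opening in m; "finger_force": force on a finger pad.
Only numpy, scipy, OpenCV 4.12 (cv2) and the standard library are available. Lean on these libraries where they do the work, as an engineer would, in place of code of your own. Each camera call takes 0.05 s, during which the arm holds its last target. There are 200 camera calls.

## Working session

There is one attempt and no reset: what is moved stays moved. The work goes in short steps, Python scripts to look and compute and a tool call to move; the robot and the scene stay as the last step left them, time stands still between calls to the robot, and variables do not carry over. Pictures are saved under pics/ and viewed, at most 10 in all, crops included, and the job is handed in when it is done.

Besides the shell and the picture viewer there is one more tool, called after ">>>" in YAML: its name, and indented under it one key for each argument. step_arm: Moves the arm, as the interface text tells. Its arguments: {"type":"object","properties":{"commands":{"type":"array"},"grip_force":{"type":"number"}},"required":["commands"]}

```bash
mkdir -p pics
python3 - <<'E'
from plant import r
import cv2
for c in("scene","top"):
    cv2.imwrite(f"pics/{c}0.png",r.read_camera(c)[:,:,::-1])
    k=r.get_calibration(c);print({a:(b if a!="world_from_camera" else b) for a,b in k.items()})
    for q in("nest","blank","bolt_knob"):
        for d in r.boxes_of(q,c):
            import numpy as np
            p=np.array(k["world_from_camera"])@np.append(d["position"],1);print(c,q,round(d["score"],2),p[:3].round(3))
print(r.sense())
E
```

```text
{'fx': 553.5206700808076, 'fy': 553.5206700808076, 'cx': 325.11708370166957, 'cy': 230.60372895852706, 'k1': -0.1498588047080141, 'world_from_camera': array([[-0.76537764, -0.47861353,  0.4302629 ,  0.15700328],
       [-0.6434228 ,  0.55420637, -0.52807424,  0.42849291],
       [ 0.01428903, -0.68101717, -0.73212802,  0.73171131],
       [ 0.        ,  0.        ,  0.        ,  1.        ]])}
scene nest 0.9 [0.355 0.124 0.011]
scene nest 0.71 [ 0.403 -0.287  0.01 ]
scene nest 0.7 [ 0.518 -0.003  0.022]
scene blank 0.89 [ 0.541 -0.034  0.021]
scene bolt_knob 0.72 [0.373 0.159 0.014]
scene bolt_knob 0.68 [0.576 0.033 0.019]
{'fx': 445.5322750769052, 'fy': 445.5322750769052, 'cx': 317.71175047852165, 'cy': 238.7077087867741, 'k1': -0.08945437276933517, 'world_from_camera': array([[ 0.00976087, -0.98226198,  0.18725951,  0.40680811],
       [-0.99990731, -0.0078102 ,  0.01115193, -0.07092688],
       [-0.00949158, -0.18735101, -0.98224717,  0.89290904],
       [ 0.        ,  0.        ,  0.        ,  1.        ]])}
top nest 0.83 [0.354 0.113 0.01 ]
top nest 0.61 [ 0.406 -0.292  0.011]
t
[... 281 characters left out ...]
0553 , -0.4269685 ,  1.55058041,  0.22080604,
        1.13826957, -0.21028036]), 'qvel': array([-1.06904666e-03, -7.67853735e-04,  2.39175080e-03, -1.76802751e-03,
        2.44854311e-03,  4.57375352e-04, -4.44491712e-05]), 'effort': array([ 6.38302532e-03, -5.68698728e+01, -5.80047771e+00, -2.80880857e+01,
        1.23544494e-02,  5.25925047e-03, -2.29078563e-05]), 'position': array([0.21046684, 0.6148909 , 0.3037342 ]), 'orientation': array([-4.39058162e-05,  1.64133844e-01,  9.86438067e-01, -1.35827512e-04]), 'wrist_force': array([-0.5851894 ,  0.65191083,  0.53216014]), 'wrist_torque': array([-0.00293287,  0.00788042, -0.01282195]), 'finger_force': 0.0, 'grip_width': 0.08522948814105309}
```

View pics/top0.png

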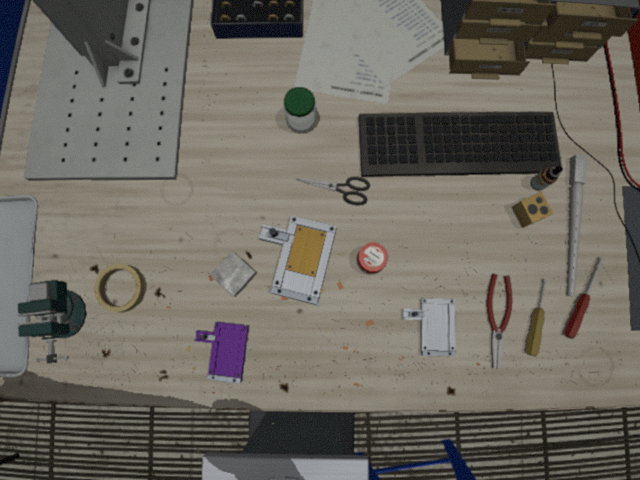

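View pics/scene0.png

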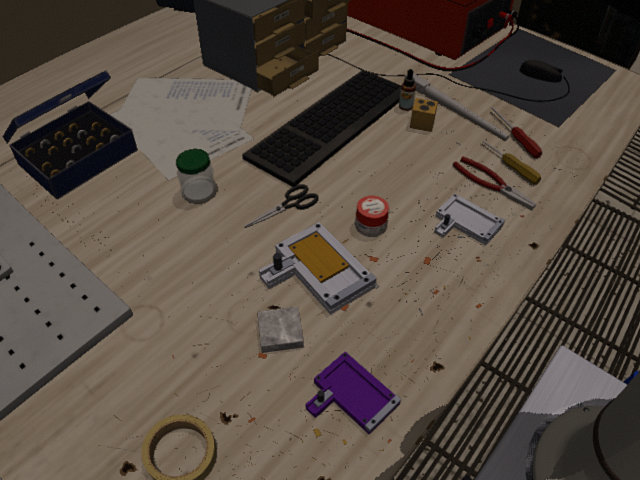

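Three nests show in the top view: purple (228,352), small grey (437,327) and larger grey holding the brass blank (305,260). The last one fits, because it isn't purple and is the larger of the two grey ones. The knob is at about (273,232). I'll confirm this in an enlarged crop.

Run:
```python
import cv2
a=cv2.imread("pics/top0.png")[205:315,250:390]
cv2.imwrite("pics/crop.png",cv2.resize(a,None,fx=5,fy=5,interpolation=cv2.INTER_CUBIC))
```

```text
(no output)
```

View pics/crop.png

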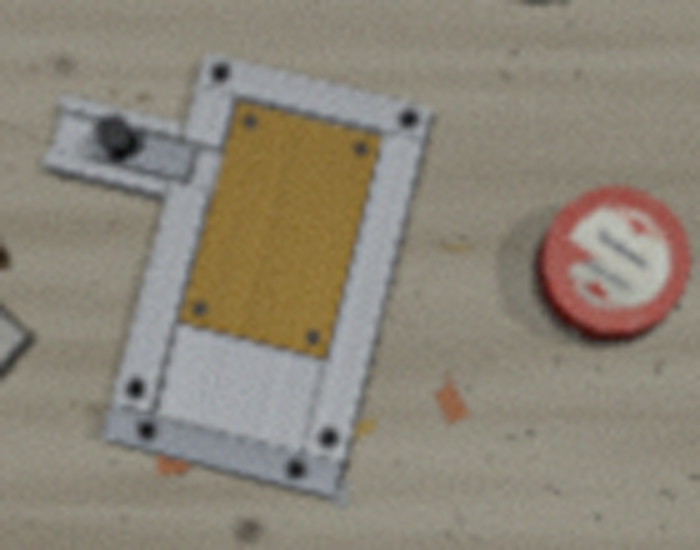

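The crop confirms it: the large grey nest holds the brass blank, with the steel stop at its near end (lower edge at crop y about 437–500). The knob top is at crop (118,135) and the pot is to the right, clear of the nest. Next I fit the nest pose, the blank position and the bolt travel.

```bash
cat > h.py <<'E'
import numpy as np,cv2
from scipy.optimize import least_squares
from plant import r
def proj(P,c="top"):
    k=r.get_calibration(c);T=np.linalg.inv(np.array(k["world_from_camera"]))
    q=np.c_[P,np.ones(len(P))]@T.T;s=q[:,:2]/q[:,2:3]
    s=s*(1+k["k1"]*(s**2).sum(1,keepdims=True))
    return s*[k["fx"],k["fy"]]+[k["cx"],k["cy"]]
def R(a):return np.array([[np.cos(a),-np.sin(a)],[np.sin(a),np.cos(a)]])
E
python3 - <<'E'
from h import *
uv=np.array([(205,55),(433,112),(105,412),(235,98),(382,130),(328,357),(178,322),(118,133)],float)
uv=(uv+.5)/5-.5+[250,205]
def pts(p):
    b=p[3];t=p[4]
    L=np.array([(80,47,22),(80,-47,22),(-66,47,25),(b+46,30,20),(b+46,-30,20),(b-46,-30,20),(b-46,30,20),(34.5,70-t,52)])/1000
    return np.c_[L[:,:2]@R(p[2]).T+p[:2],L[:,2]]
s=least_squares(lambda p:(proj(pts(p))-uv).ravel(),[.518,-.01,-.23,14,4],x_scale=[.01,.01,.1,5,5])
print(s.x,(proj(pts(s.x))-uv).round(1).tolist())
x=s.x
for n,l in(("press",(x[3]/1000,0)),("knobpush",(.0345,.105))):print(n,R(x[2])@l+x[:2])
o=r.sense();from scipy.spatial.transform import Rotation as Q
q=o["orientation"];M=Q.from_quat(q[[1,2,3,0]]).as_matrix();print(M.round(3))
tgt=np.append(R(x[2])@[x[3]/1000,0]+x[:2],.30)
print("tool shift",M.T@(tgt-o["position"]),"yaw tool y",np.arctan2(M[1,1],M[0,1]),"want",x[2]+np.pi/2)
E
```

```text
[ 0.53044905 -0.03264347 -0.23631705 20.83355428  2.37261596] [[-0.2, 0.2], [-0.4, -0.1], [0.7, -0.8], [0.4, 0.1], [0.0, 0.7], [-0.5, -0.2], [0.1, -0.6], [-0.2, 0.7]]
press [ 0.55070357 -0.03752109]
knobpush [0.58857316 0.06136099]
[[-0.946  0.324 -0.   ]
 [ 0.324  0.946 -0.   ]
 [ 0.    -0.    -1.   ]]
tool shift [-0.53316627 -0.50708505  0.00385498] yaw tool y 1.2410365635301188 want 1.3344792730486121
```

>>> step_arm:
  commands:
    - [[-0.533, -0.507, 0.004], [0, 0, -0.093], 0]
    - [[-0.533, -0.507, 0.004], [0, 0, -0.093], 0]
    - [[-0.533, -0.507, 0.004], [0, 0, -0.093], 0]
    - [[-0.533, -0.507, 0.004], [0, 0, -0.093], 0]
    - [[-0.533, -0.507, 0.004], [0, 0, -0.093], 0]
    - [[-0.533, -0.507, 0.004], [0, 0, -0.093], 0]
    - [[-0.533, -0.507, 0.004], [0, 0, -0.093], 0]
    - [[-0.533, -0.507, 0.004], [0, 0, -0.093], 0]
  grip_force: 30

```text
t: 1.4
position: [0.4424, 0.1698, 0.3017]
orientation: [0.001, 0.118, 0.993, 0.0]
wrist_force: [1.6, 0.8, 0.4]
grip_width: 0.0
finger_force: 0.0
```

>>> step_arm:
  commands:
    - [[0, 0, 0], [0, 0, 0], 0]
    - [[0, 0, 0], [0, 0, 0], 0]

```text
t: 1.65
position: [0.4415, 0.172, 0.3013]
orientation: [-0.0, 0.118, 0.993, 0.0]
wrist_force: [0.1, -1.0, 0.3]
grip_width: -0.0003
finger_force: 0.0
```

```bash
cat >> h.py <<'E'
from scipy.spatial.transform import Rotation as Q
def go(x,y,z,yaw=1.3345):
    o=r.sense();q=o["orientation"];M=Q.from_quat(q[[1,2,3,0]]).as_matrix()
    W=Q.from_euler("z",yaw-np.pi/2).as_matrix()@np.array([[-1,0,0],[0,1,0],[0,0,-1.]])
    print("t",o["t"],"pos",o["position"].round(4),"F",o["wrist_force"].round(1),"shift",(M.T@(np.array([x,y,z])-o["position"])).round(4),"rot",Q.from_matrix(M.T@W).as_rotvec().round(3))
E
python3 -c "
from h import *
go(.5507,-.0375,.15)"
```

```text
t 1.65 pos [0.4415 0.172  0.3013] F [ 0.1 -1.   0.3] shift [-0.1554 -0.1781  0.1512] rot [ 0.001 -0.    -0.001]
```

>>> step_arm:
  commands:
    - [[-0.155, -0.178, 0.15], [0, 0, 0], 0]
    - [[-0.155, -0.178, 0.15], [0, 0, 0], 0]
    - [[-0.155, -0.178, 0.15], [0, 0, 0], 0]
    - [[-0.155, -0.178, 0.15], [0, 0, 0], 0]
    - [[-0.155, -0.178, 0.15], [0, 0, 0], 0]
    - [[-0.155, -0.178, 0.15], [0, 0, 0], 0]

```text
t: 2.4
position: [0.5503, -0.0378, 0.1495]
orientation: [-0.001, 0.119, 0.993, 0.0]
wrist_force: [0.0, 0.7, 0.3]
grip_width: -0.0003
finger_force: 0.0
```

Run:
```python
from h import *
cv2.imwrite("pics/scene1.png",cv2.resize(r.read_camera("scene")[200:330,240:400,::-1],None,fx=5,fy=4.5))
go(.5507,-.0375,.097)
```

```text
t 2.45 pos [ 0.5503 -0.0361  0.1505] F [-0.2  0.8  0.4] shift [-0.0008 -0.0014  0.0535] rot [ 0.001 -0.002  0.001]
```

View pics/scene1.png

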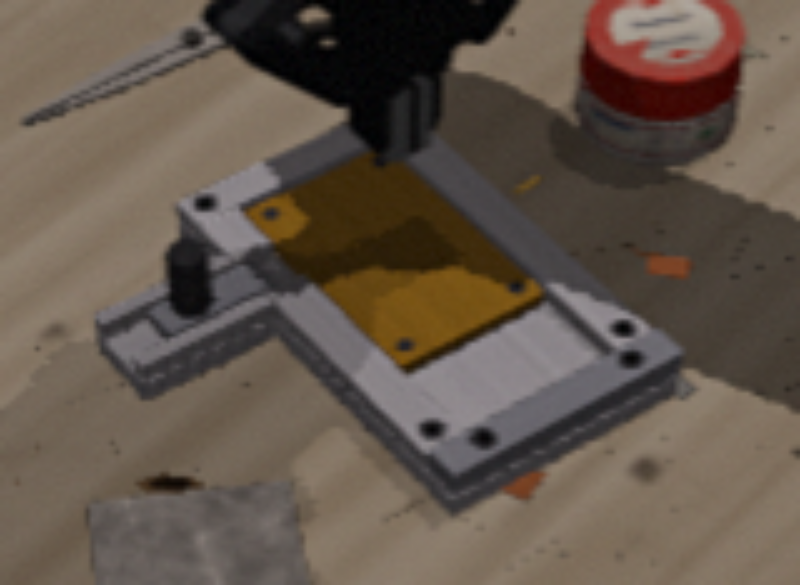

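The fingertips (crop 405,155) hang above the blank, which spans crop (245,210) to (540,295). The knob at (190,280) is clear of them. I descend to about 5 mm above the blank.

>>> step_arm:
  commands:
    - [[0, 0, 0.02], [0, 0, 0], 0]
    - [[0, 0, 0.035], [0, 0, 0], 0]
    - [[0, 0, 0.045], [0, 0, 0], 0]
    - [[0, 0, 0.05], [0, 0, 0], 0]
    - [[0, 0, 0.052], [0, 0, 0], 0]
    - [[0, 0, 0.052], [0, 0, 0], 0]

```text
t: 3.2
position: [0.5508, -0.0377, 0.0994]
orientation: [0.0, 0.118, 0.993, 0.0]
wrist_force: [-0.6, 0.5, 0.2]
grip_width: -0.0002
finger_force: 0.0
```

>>> step_arm:
  commands:
    - [[0, 0, 0.001], [0, 0, 0], 0]
    - [[0, 0, 0.002], [0, 0, 0], 0]
    - [[0, 0, 0.0025], [0, 0, 0], 0]
    - [[0, 0, 0.0025], [0, 0, 0], 0]

```text
t: 3.7
position: [0.5505, -0.0378, 0.0966]
orientation: [-0.0, 0.118, 0.993, 0.0]
wrist_force: [0.1, 0.5, -0.1]
grip_width: -0.0
finger_force: 0.0
```

>>> step_arm:
  commands:
    - [[0, 0, 0.0007], [0, 0, 0], 0]
    - [[0, 0, 0.0014], [0, 0, 0], 0]
    - [[0, 0, 0.0014], [0, 0, 0], 0]

```text
t: 4.08
position: [0.5505, -0.0378, 0.0952]
orientation: [-0.0, 0.118, 0.993, 0.0]
wrist_force: [-0.7, 0.6, 0.5]
grip_width: 0.0
finger_force: 0.0
```

>>> step_arm:
  commands:
    - [[0, 0, 0.0005], [0, 0, 0], 0]
    - [[0, 0, 0.001], [0, 0, 0], 0]
    - [[0, 0, 0.001], [0, 0, 0], 0]

```text
t: 4.45
position: [0.5505, -0.0378, 0.0942]
orientation: [-0.0, 0.118, 0.993, 0.0]
wrist_force: [0.0, -0.9, -0.7]
grip_width: 0.0001
finger_force: 0.0
```

>>> step_arm:
  commands:
    - [[0, 0, 0.0005], [0, 0, 0], 0]
    - [[0, 0, 0.0005], [0, 0, 0], 0]

```text
t: 4.7
position: [0.5505, -0.0378, 0.0937]
orientation: [-0.0, 0.118, 0.993, 0.0]
wrist_force: [0.2, -0.3, 0.1]
grip_width: 0.0001
finger_force: 0.0
```

>>> step_arm:
  commands:
    - [[0, 0, 0.0004], [0, 0, 0], 0]
    - [[0, 0, 0.0004], [0, 0, 0], 0]

```text
t: 4.95
position: [0.5505, -0.0377, 0.0933]
orientation: [-0.0, 0.118, 0.993, 0.0]
wrist_force: [0.3, -0.5, 0.2]
grip_width: 0.0003
finger_force: 0.0
```

>>> step_arm:
  commands:
    - [[0, 0, 0.0004], [0, 0, 0], 0]
    - [[0, 0, 0.0004], [0, 0, 0], 0]

```text
t: 5.2
position: [0.5505, -0.0377, 0.0929]
orientation: [-0.0, 0.118, 0.993, 0.0]
wrist_force: [0.3, -0.4, -0.5]
grip_width: 0.0001
finger_force: 0.0
```

>>> step_arm:
  commands:
    - [[0, 0, 0.0004], [0, 0, 0], 0]
    - [[0, 0, 0.0004], [0, 0, 0], 0]

```text
t: 5.45
position: [0.5506, -0.0377, 0.0927]
orientation: [0.0, 0.118, 0.993, 0.0]
wrist_force: [-1.6, 1.3, 3.3]
grip_width: 0.0003
finger_force: 1.4
```

>>> step_arm:
  commands:
    - [[0, 0, 0.0003], [0, 0, 0], 0]
    - [[0, 0, 0.0003], [0, 0, 0], 0]

```text
t: 5.7
position: [0.5506, -0.0377, 0.0927]
orientation: [0.0, 0.118, 0.993, -0.0]
wrist_force: [-1.6, 0.6, 6.6]
grip_width: 0.0001
finger_force: 3.0
```

>>> step_arm:
  commands:
    - [[0, 0, 0.0003], [0, 0, 0], 0]
    - [[0, 0, 0.0006], [0, 0, 0], 0]
    - [[0, 0, 0.0006], [0, 0, 0], 0]

```text
t: 6.08
position: [0.5507, -0.0377, 0.0927]
orientation: [0.0, 0.118, 0.993, -0.0]
wrist_force: [-4.0, -0.1, 11.5]
grip_width: -0.0
finger_force: 5.5
```

>>> step_arm:
  commands:
    - [[0.0005, 0, 0], [0, 0, 0], 0]
    - [[0.001, 0, 0], [0, 0, 0], 0]
    - [[0.0015, 0, 0], [0, 0, 0], 0]
    - [[0.002, 0, 0], [0, 0, 0], 0]

```text
t: 6.58
position: [0.5504, -0.0377, 0.0927]
orientation: [0.002, 0.118, 0.993, 0.0]
wrist_force: [1.9, -1.0, 4.6]
grip_width: 0.0002
finger_force: 2.5
```

>>> step_arm:
  commands:
    - [[0.0005, 0, 0.0002], [0, 0, 0], 0]
    - [[0.001, 0, 0.0004], [0, 0, 0], 0]
    - [[0.0015, 0, 0.0005], [0, 0, 0], 0]
    - [[0.002, 0, 0.0005], [0, 0, 0], 0]

```text
t: 7.08
position: [0.5492, -0.0372, 0.0927]
orientation: [0.003, 0.118, 0.993, 0.0]
wrist_force: [2.0, -1.3, 7.2]
grip_width: -0.0005
finger_force: 3.8
```

```bash
python3 -c "
from h import *
o=r.sense();print(o['position'],o['wrist_force'],o['finger_force'])"
```

```text
[ 0.54924821 -0.03723975  0.09271903] [ 2.0287229  -1.28422513  7.24435477] 3.818466097000055
```

>>> step_arm:
  commands:
    - [[0.001, 0, 0.0002], [0, 0, 0], 0]
    - [[0.002, 0, 0.0004], [0, 0, 0], 0]
    - [[0.003, 0, 0.0004], [0, 0, 0], 0]
    - [[0.004, 0, 0.0004], [0, 0, 0], 0]
    - [[0.005, 0, 0.0004], [0, 0, 0], 0]

```text
t: 7.7
position: [0.545, -0.0359, 0.0927]
orientation: [0.003, 0.118, 0.993, 0.0]
wrist_force: [3.0, -0.4, 9.9]
grip_width: -0.0
finger_force: 4.6
```

>>> step_arm:
  commands:
    - [[0.001, 0, 0.0001], [0, 0, 0], 0]
    - [[0.002, 0, 0.0001], [0, 0, 0], 0]
    - [[0.003, 0, 0.0001], [0, 0, 0], 0]
    - [[0.004, 0, 0.0001], [0, 0, 0], 0]
    - [[0.005, 0, 0.0001], [0, 0, 0], 0]
    - [[0.006, 0, 0.0001], [0, 0, 0], 0]
    - [[0.007, 0, 0.0001], [0, 0, 0], 0]
    - [[0.008, 0, 0.0001], [0, 0, 0], 0]

```text
t: 8.7
position: [0.5374, -0.034, 0.0927]
orientation: [0.004, 0.118, 0.993, 0.0]
wrist_force: [2.9, -0.4, 9.8]
grip_width: 0.0
finger_force: 4.9
```

Run:
```python
from h import *
cv2.imwrite("pics/top2.png",cv2.resize(r.read_camera("top")[205:315,250:390,::-1],None,fx=5,fy=5))
cv2.imwrite("pics/scene2.png",cv2.resize(r.read_camera("scene")[200:330,240:400,::-1],None,fx=5,fy=4.5))
```

```text
(no output)
```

View pics/scene2.png

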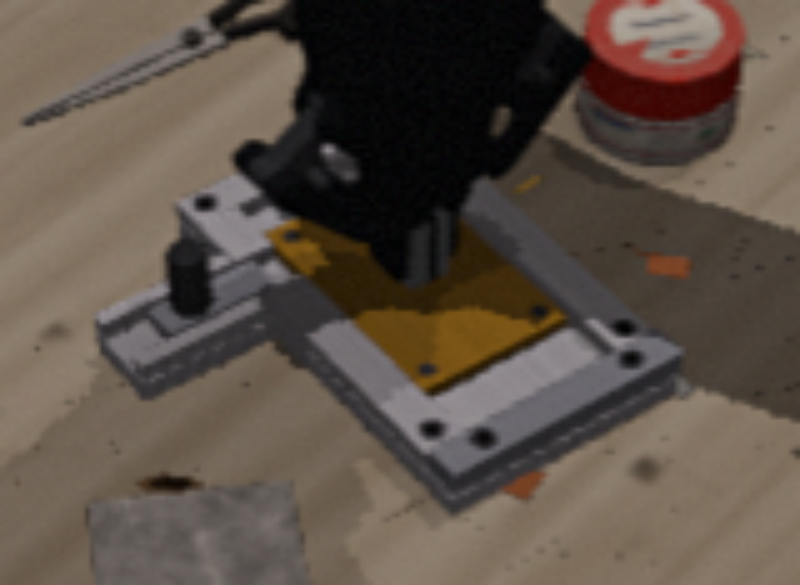

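The blank is moving with the fingers: its front edge is now at crop (430,390) to (565,320), where it was at (405,370) to (540,295). I carry on dragging.

>>> step_arm:
  commands:
    - [[0.0015, 0, 0], [0, 0, 0], 0]
    - [[0.003, 0, 0], [0, 0, 0], 0]
    - [[0.0045, 0, 0], [0, 0, 0], 0]
    - [[0.006, 0, 0], [0, 0, 0], 0]
    - [[0.0075, 0, 0], [0, 0, 0], 0]
    - [[0.009, 0, 0], [0, 0, 0], 0]
    - [[0.0105, 0, 0], [0, 0, 0], 0]
    - [[0.012, 0, 0], [0, 0, 0], 0]

```text
t: 9.8
position: [0.5258, -0.0312, 0.0927]
orientation: [0.004, 0.118, 0.993, 0.0]
wrist_force: [3.3, -0.7, 10.6]
grip_width: -0.0002
finger_force: 5.1
```

>>> step_arm:
  commands:
    - [[0.001, 0, 0], [0, 0, 0], 0]
    - [[0.002, 0, 0], [0, 0, 0], 0]
    - [[0.003, 0, 0], [0, 0, 0], 0]
    - [[0.004, 0, 0], [0, 0, 0], 0]

```text
t: 10.3
position: [0.522, -0.0302, 0.0927]
orientation: [0.004, 0.118, 0.993, 0.0]
wrist_force: [2.8, -0.7, 10.6]
grip_width: -0.0002
finger_force: 5.1
```

>>> step_arm:
  commands:
    - [[0.0005, 0, 0.0001], [0, 0, 0], 0]
    - [[0.001, 0, 0.0002], [0, 0, 0], 0]
    - [[0.0015, 0, 0.0003], [0, 0, 0], 0]
    - [[0.002, 0, 0.0003], [0, 0, 0], 0]

```text
t: 10.8
position: [0.5205, -0.0298, 0.0927]
orientation: [0.004, 0.118, 0.993, 0.0]
wrist_force: [4.0, -1.4, 11.1]
grip_width: -0.0
finger_force: 5.8
```

>>> step_arm:
  commands:
    - [[0.0005, 0, 0], [0, 0, 0], 0]
    - [[0.001, 0, 0], [0, 0, 0], 0]
    - [[0.0015, 0, 0], [0, 0, 0], 0]
    - [[0.002, 0, 0], [0, 0, 0], 0]

```text
t: 11.3
position: [0.5186, -0.0293, 0.0927]
orientation: [0.004, 0.118, 0.993, 0.0]
wrist_force: [4.2, -1.3, 10.7]
grip_width: -0.0004
finger_force: 5.9
```

>>> step_arm:
  commands:
    - [[0.0005, 0, 0], [0, 0, 0], 0]
    - [[0.001, 0, 0], [0, 0, 0], 0]
    - [[0.0015, 0, 0], [0, 0, 0], 0]
    - [[0.002, 0, 0], [0, 0, 0], 0]

```text
t: 11.8
position: [0.5167, -0.0288, 0.0927]
orientation: [0.004, 0.118, 0.993, 0.0]
wrist_force: [2.8, -1.1, 12.0]
grip_width: -0.0002
finger_force: 5.9
```

>>> step_arm:
  commands:
    - [[0.0005, 0, 0], [0, 0, 0], 0]
    - [[0.001, 0, 0], [0, 0, 0], 0]
    - [[0.0015, 0, 0], [0, 0, 0], 0]
    - [[0.002, 0, 0], [0, 0, 0], 0]

```text
t: 12.3
position: [0.5147, -0.0284, 0.0927]
orientation: [0.004, 0.118, 0.993, 0.0]
wrist_force: [3.0, -1.5, 12.0]
grip_width: -0.0
finger_force: 5.9
```

>>> step_arm:
  commands:
    - [[0.0005, 0, 0], [0, 0, 0], 0]
    - [[0.001, 0, 0], [0, 0, 0], 0]
    - [[0.0015, 0, 0], [0, 0, 0], 0]
    - [[0.002, 0, 0], [0, 0, 0], 0]

```text
t: 12.8
position: [0.5131, -0.028, 0.0927]
orientation: [0.005, 0.118, 0.993, 0.0]
wrist_force: [5.8, -1.9, 9.8]
grip_width: 0.0
finger_force: 4.9
```

The lateral force is rising and the blank is at the stop, so I build up the push with more normal force.

>>> step_arm:
  commands:
    - [[0.0003, 0, 0.0002], [0, 0, 0], 0]
    - [[0.0006, 0, 0.0004], [0, 0, 0], 0]
    - [[0.001, 0, 0.0006], [0, 0, 0], 0]
    - [[0.001, 0, 0.0006], [0, 0, 0], 0]

```text
t: 13.3
position: [0.513, -0.028, 0.0926]
orientation: [0.006, 0.118, 0.993, 0.0]
wrist_force: [4.8, -2.1, 13.3]
grip_width: -0.0003
finger_force: 7.0
```

>>> step_arm:
  commands:
    - [[0.0005, 0, 0.0002], [0, 0, 0], 0]
    - [[0.001, 0, 0.0004], [0, 0, 0], 0]
    - [[0.0015, 0, 0.0006], [0, 0, 0], 0]
    - [[0.0015, 0, 0.0006], [0, 0, 0], 0]

```text
t: 13.8
position: [0.5128, -0.0279, 0.0926]
orientation: [0.007, 0.118, 0.993, 0.0]
wrist_force: [6.1, -1.5, 15.2]
grip_width: -0.0003
finger_force: 7.8
```

>>> step_arm:
  commands:
    - [[0.0005, 0, 0.0002], [0, 0, 0], 0]
    - [[0.001, 0, 0.0003], [0, 0, 0], 0]
    - [[0.0015, 0, 0.0003], [0, 0, 0], 0]
    - [[0.0015, 0, 0.0003], [0, 0, 0], 0]

```text
t: 14.3
position: [0.5125, -0.0279, 0.0926]
orientation: [0.008, 0.119, 0.993, 0.0]
wrist_force: [7.8, -2.9, 14.3]
grip_width: -0.0
finger_force: 7.1
```

>>> step_arm:
  commands:
    - [[0.0005, 0, 0.0002], [0, 0, 0], 0]
    - [[0.001, 0, 0.0004], [0, 0, 0], 0]
    - [[0.0015, 0, 0.0005], [0, 0, 0], 0]
    - [[0.002, 0, 0.0006], [0, 0, 0], 0]
    - [[0.002, 0, 0.0006], [0, 0, 0], 0]

```text
t: 14.92
position: [0.5122, -0.0278, 0.0926]
orientation: [0.01, 0.119, 0.993, 0.0]
wrist_force: [11.3, -4.3, 14.9]
grip_width: 0.0
finger_force: 7.3
```

>>> step_arm:
  commands:
    - [[0.0005, 0, 0.0002], [0, 0, 0], 0]
    - [[0.001, 0, 0.0003], [0, 0, 0], 0]
    - [[0.0015, 0, 0.0004], [0, 0, 0], 0]
    - [[0.0015, 0, 0.0004], [0, 0, 0], 0]
    - [[0.0015, 0, 0.0004], [0, 0, 0], 0]

```text
t: 15.55
position: [0.5118, -0.0277, 0.0926]
orientation: [0.011, 0.119, 0.993, 0.001]
wrist_force: [12.0, -5.3, 15.0]
grip_width: -0.0
finger_force: 7.5
```

>>> step_arm:
  commands:
    - [[0, 0, 0.0001], [0, 0, 0], 0]
    - [[0, 0, 0.0001], [0, 0, 0], 0]
    - [[0, 0, 0.0001], [0, 0, 0], 0]
    - [[0, 0, 0.0001], [0, 0, 0], 0]

```text
t: 16.05
position: [0.5118, -0.0277, 0.0926]
orientation: [0.011, 0.119, 0.993, 0.001]
wrist_force: [13.0, -5.5, 15.4]
grip_width: 0.0002
finger_force: 8.0
```

Run:
```python
from h import *
cv2.imwrite("pics/scene3.png",cv2.resize(r.read_camera("scene")[200:330,240:400,::-1],None,fx=5,fy=4.5))
print(r.sense()["wrist_force"])
```

```text
[11.89231736 -5.4430478  15.44911857]
```

View pics/scene3.png

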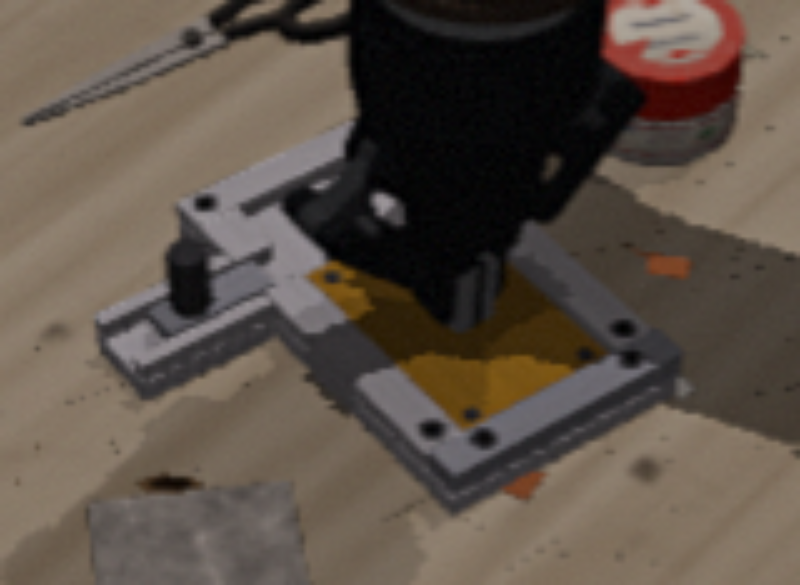

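The blank's front edge lies along the stop bar (crop 470,425 to 610,355), so it is home. I lift off and move to the outer side of the knob.

>>> step_arm:
  commands:
    - [[0, 0, -0.002], [0, 0, 0], 0]
    - [[0, 0, -0.01], [0, 0, 0], 0]
    - [[0, 0, -0.04], [0, 0, 0], 0]
    - [[0, 0, -0.08], [0, 0, 0], 0]
    - [[0, 0, -0.08], [0, 0, 0], 0]
    - [[0, 0, -0.08], [0, 0, 0], 0]

```text
t: 16.85
position: [0.5004, -0.0258, 0.1671]
orientation: [-0.001, 0.118, 0.993, -0.0]
wrist_force: [0.1, -0.1, 0.0]
grip_width: -0.0001
finger_force: 0.0
```

Run:
```python
from h import *
p=R(-.236)@[.036,.108]+[.5304,-.0326];print(p)
go(p[0],p[1],.108)
```

```text
[0.59065418 0.063989  ]
t 16.85 pos [ 0.5004 -0.0258  0.1671] F [ 0.1 -0.1  0. ] shift [-0.0668  0.1085  0.059 ] rot [-0.    -0.002 -0.   ]
```

>>> step_arm:
  commands:
    - [[-0.067, 0.109, 0], [0, 0, 0], 0]
    - [[-0.067, 0.109, 0], [0, 0, 0], 0]
    - [[-0.067, 0.109, 0], [0, 0, 0], 0]
    - [[-0.067, 0.109, 0], [0, 0, 0], 0]
    - [[-0.067, 0.109, 0.03], [0, 0, 0], 0]
    - [[-0.067, 0.109, 0.03], [0, 0, 0], 0]

```text
t: 17.6
position: [0.5888, 0.0621, 0.135]
orientation: [-0.003, 0.119, 0.993, -0.001]
wrist_force: [-0.2, -0.0, 0.7]
grip_width: -0.0001
finger_force: 0.0
```

Run:
```python
from h import *
cv2.imwrite("pics/scene4.png",cv2.resize(r.read_camera("scene")[200:330,240:400,::-1],None,fx=5,fy=4.5))
go(.5907,.064,.108)
```

```text
t 17.65 pos [0.59   0.0625 0.1364] F [ 1.  -0.2  0.1] shift [-0.0004  0.0017  0.0284] rot [-0.002 -0.004 -0.002]
```

View pics/scene4.png

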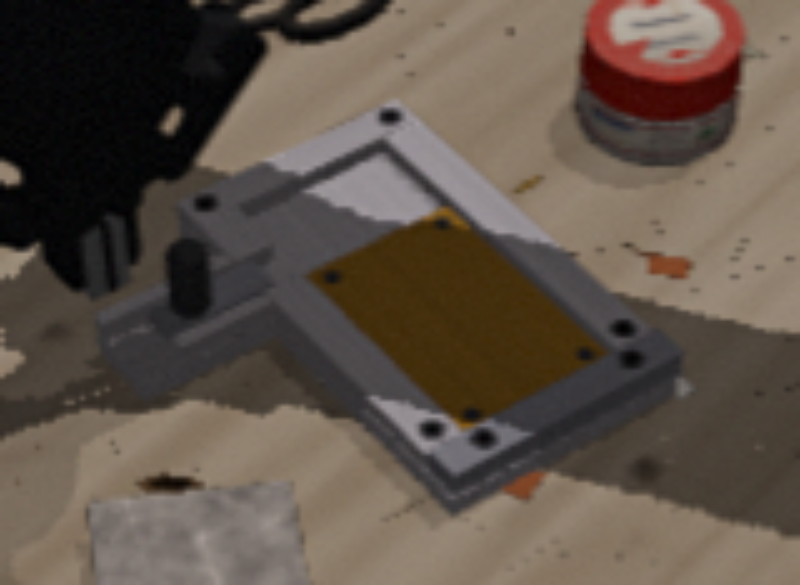

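The blank rests against the stop. The fingertips (crop 105,285) are on the outer side of the knob (190,280). I lower them and push.

>>> step_arm:
  commands:
    - [[0, 0, 0.015], [0, 0, 0], 0]
    - [[0, 0, 0.028], [0, 0, 0], 0]
    - [[0, 0, 0.028], [0, 0, 0], 0]
    - [[0, 0, 0.028], [0, 0, 0], 0]

```text
t: 18.15
position: [0.5922, 0.0644, 0.1098]
orientation: [-0.0, 0.118, 0.993, 0.0]
wrist_force: [0.1, 0.3, -0.6]
grip_width: 0.0
finger_force: 0.0
```

>>> step_arm:
  commands:
    - [[0, -0.004, 0], [0, 0, 0], 0]
    - [[0, -0.008, 0], [0, 0, 0], 0]
    - [[0, -0.012, 0], [0, 0, 0], 0]
    - [[0, -0.016, 0], [0, 0, 0], 0]
    - [[0, -0.02, 0], [0, 0, 0], 0]
    - [[0, -0.024, 0], [0, 0, 0], 0]

```text
t: 18.9
position: [0.5867, 0.0416, 0.1099]
orientation: [0.0, 0.118, 0.993, 0.0]
wrist_force: [1.1, 2.5, -0.7]
grip_width: 0.0001
finger_force: 1.1
```

Contact is at about 2.5 N, so the bolt is sliding. I continue to the end of its travel.

>>> step_arm:
  commands:
    - [[0, -0.004, 0], [0, 0, 0], 0]
    - [[0, -0.008, 0], [0, 0, 0], 0]
    - [[0, -0.012, 0], [0, 0, 0], 0]
    - [[0, -0.015, 0], [0, 0, 0], 0]
    - [[0, -0.015, 0], [0, 0, 0], 0]

```text
t: 19.52
position: [0.5829, 0.0257, 0.1098]
orientation: [-0.0, 0.118, 0.993, -0.0]
wrist_force: [0.8, 0.1, 0.6]
grip_width: 0.0003
finger_force: 0.3
```

>>> step_arm:
  commands:
    - [[0, -0.002, 0], [0, 0, 0], 0]
    - [[0, -0.004, 0], [0, 0, 0], 0]
    - [[0, -0.006, 0], [0, 0, 0], 0]
    - [[0, -0.006, 0], [0, 0, 0], 0]

```text
t: 20.02
position: [0.5815, 0.0203, 0.1097]
orientation: [-0.0, 0.118, 0.993, -0.0]
wrist_force: [0.5, 1.1, -0.2]
grip_width: -0.0
finger_force: 0.6
```

>>> step_arm:
  commands:
    - [[0, -0.002, 0], [0, 0, 0], 0]
    - [[0, -0.004, 0], [0, 0, 0], 0]
    - [[0, -0.005, 0], [0, 0, 0], 0]
    - [[0, -0.005, 0], [0, 0, 0], 0]

```text
t: 20.52
position: [0.5804, 0.0154, 0.1097]
orientation: [-0.0, 0.118, 0.993, -0.0]
wrist_force: [1.3, 1.2, -0.4]
grip_width: 0.0004
finger_force: 0.7
```

>>> step_arm:
  commands:
    - [[0, -0.001, 0], [0, 0, 0], 0]
    - [[0, -0.002, 0], [0, 0, 0], 0]
    - [[0, -0.003, 0], [0, 0, 0], 0]
    - [[0, -0.003, 0], [0, 0, 0], 0]

```text
t: 21.02
position: [0.5797, 0.0127, 0.1098]
orientation: [-0.0, 0.118, 0.993, -0.0]
wrist_force: [0.4, 1.5, 0.9]
grip_width: -0.0001
finger_force: 0.9
```

>>> step_arm:
  commands:
    - [[0, -0.001, 0], [0, 0, 0], 0]
    - [[0, -0.002, 0], [0, 0, 0], 0]
    - [[0, -0.003, 0], [0, 0, 0], 0]
    - [[0, -0.003, 0], [0, 0, 0], 0]

```text
t: 21.52
position: [0.5795, 0.0121, 0.1099]
orientation: [0.0, 0.117, 0.993, 0.001]
wrist_force: [2.2, 6.0, -1.6]
grip_width: -0.0002
finger_force: 3.5
```

Run:
```python
from h import *
cv2.imwrite("pics/scene5.png",cv2.resize(r.read_camera("scene")[200:330,240:400,::-1],None,fx=5,fy=4.5))
o=r.sense();print(o["wrist_force"],R(.236)@(o["position"][:2]-[.5304,-.0326]))
```

```text
[ 2.18969144  6.25162971 -0.91985535] [0.03726801 0.05493106]
```

View pics/scene5.png

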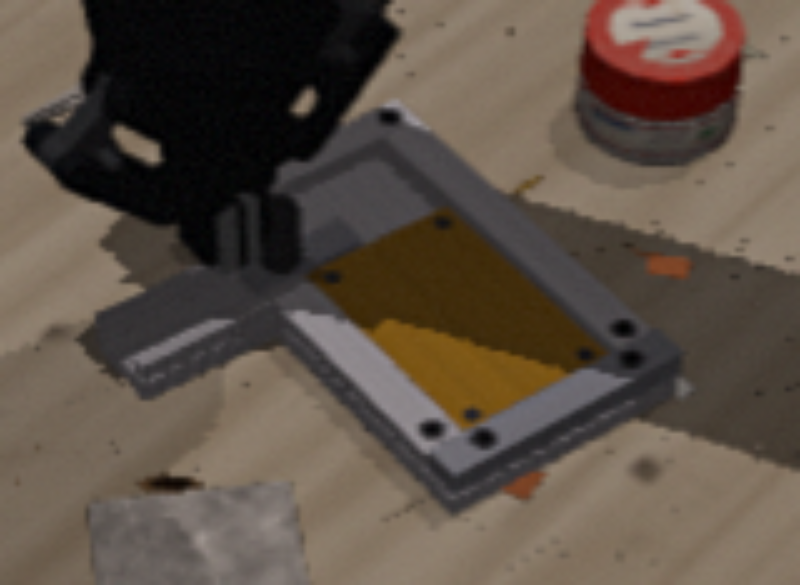

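The force rose to about 6 N with the tips at nest y of about 55 mm, which matches the bolt's end of travel. The bolt tip shows behind the blank at crop (345,235). I back off and lift.

>>> step_arm:
  commands:
    - [[0, 0.01, 0], [0, 0, 0], 0]
    - [[0, 0.02, 0], [0, 0, 0], 0]
    - [[0, 0.02, -0.05], [0, 0, 0], 0]
    - [[0, 0.02, -0.1], [0, 0, 0], 0]
    - [[0, 0.02, -0.12], [0, 0, 0], 0]
    - [[0, 0.02, -0.12], [0, 0, 0], 0]
    - [[0, 0.02, -0.12], [0, 0, 0], 0]

```text
t: 22.45
position: [0.5829, 0.0292, 0.2285]
orientation: [-0.001, 0.118, 0.993, -0.0]
wrist_force: [-0.0, 0.0, -0.6]
grip_width: -0.0002
finger_force: 0.0
```

Run:
```python
from h import *
cv2.imwrite("pics/scene6.png",cv2.resize(r.read_camera("scene")[200:330,240:400,::-1],None,fx=5,fy=4.5))
print(r.sense()["wrist_force"])
```

```text
[-0.20117148  0.13686966 -0.74479989]
```

View pics/scene6.png

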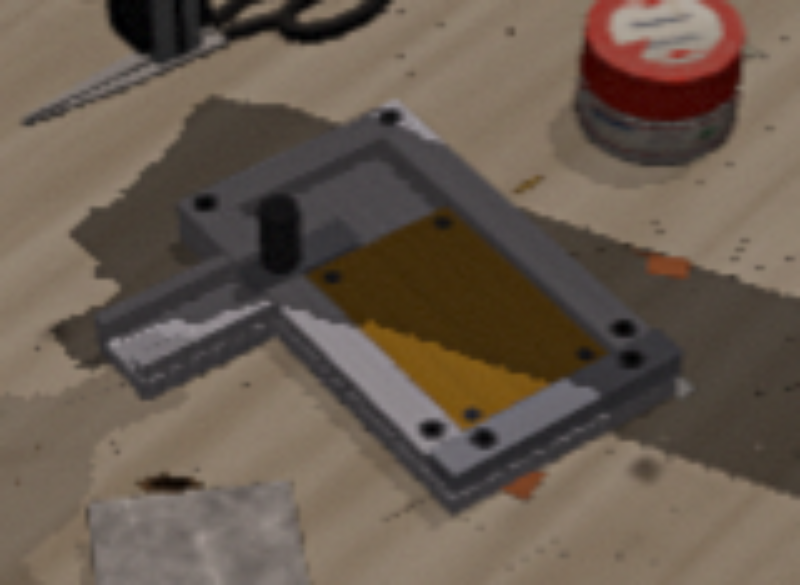

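The bolt is across behind the blank (knob at 280,235) and the blank is against the stop. The arm is clear, so I hand the job in.

```bash
python3 -c "
from plant import r
print(r.close_job())"
```

```text
the job is handed in; nothing more can be done
None
```

The job is handed in: the blank was dragged home against the stop bar at about 15 N down (estimated 8 N on the stop), the bolt was slid to the end of its travel behind it, and the arm is clear; no verdict was returned.

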